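# Hang the slide rack on the dip stainer

### The arm

A 6-joint arm with a two-finger parallel gripper is mounted at the origin on the work surface. World frame = base frame: x ahead of the robot, y to its left, z up, the work surface at z = 0. Lengths are in mm, angles in degrees, forces in N, time in s.
With the tool pointing down it reaches from about 325 to 925 mm from the base axis. Payload 3.1 kg.
Tool frame: the origin (TCP) lies at the very end of the fingers, on their centre line; the grasp point (between the pads) lies grasp_offset behind it (grasp_offset is the distance from the TCP to the grasp point, in mm); z points along the fingers, x is the direction in which the jaws open and shut, and the axes are right-handed (so a half turn about z gives the same grasp; the last joint's range is limited). The gripper opens to 85 mm and grips with 20 to 120 N. Pads are 22 mm wide; open, the fingers measure 114 mm over their backs; the gripper's body (76 mm by 85 mm) begins 54 mm behind the grasp point. The pads swing forward as they close: fully open they stand 13 mm farther back than shut.
Start: joints at [61.009, 12.427, 92.441, -0, 75.132, -6.429], TCP at [239.796, 577.181, 231.3] pointing down, gripper open.
Joint ranges: [-157.48, 157.48], [-44.54, 120.13], [17.64, 146.25], [-64.5, 244.5], [7.68, 150.69], [-147.95, 147.95]. Speed limits (degrees/s): [159.86, 159.86, 180, 180, 180, 180].

### API

Orientations are given as [roll, pitch, yaw] about the fixed x, y, z axes, in that order (R = Rz(yaw) Ry(pitch) Rx(roll)).
In Python, from station import * gives the robot as it stands. Calls block until the motion is done:
- goto(position, orientation): joint-space move of the TCP to a pose.
- move_l(position, attitude=None, speed=150): straight line of the TCP; attitude=None keeps the orientation; speed is the mean speed in mm/s.
- move_j(angles): joint-space move.
- grip(opening, squeeze=None): finger opening in mm; squeeze is the grip in N (None keeps the last); returns when the fingers have stopped.
- wait(seconds).
- solve_ik(position, orientation): joint angles nearest the present ones, or None.
- get_obs(): the state.
- get_image(name): name is "side" or "top"; returns the picture (480x640x3 uint8, red, green, blue); there is no depth.
- get_calibration(name): a dict with "fx", "fy", "cx", "cy" (pixels), "D" ([k1, k2, p1, p2, k3] as OpenCV has them; the pictures are not rectified), "R" (3x3) and "t" (3): a world point X has camera coordinates R X + t. Camera axes: x right, y down, z forward; pixel columns grow to the right and rows downward; lengths in mm; the calibration is good to about 2 mm. A picture is of the moment at which its call begins. get_calibration takes no time and is no camera call.
A pose or a line that the arm cannot do raises Unreachable and nothing moves.
- sign_off(): hands the job in, once; it reports no verdict.
Trained networks look in the newest picture that a camera, given by its name, has taken for a name from the list of things; names that differ only in an ending like _2 or _b are one class to them, and where a whole thing is asked for, a point or a joint stands for the part that bears it (a point fixed in the world has none). Each returns a list of dicts, best first, with "score" (0 to 1); they miss things now and then, are a little off and sometimes report something else, mostly with a low value. They report only what shows in the picture. A call takes as long as a camera call.
- spot_in(name, camera): "extent" ([centre column, centre row, width, height] in pixels, round what is visible of it).
- regions_of(name, camera): "region" (480x640 bool, what is visible of it) and "extent" ([centre column, centre row, width, height] in pixels, round what is visible of it).
The state is a dict: "t": time; "joint_pos": joint angles; "qvel": joint speeds; "effort": joint torques, N m; "tcp_pos": TCP position; "ee_rot": TCP orientation; "wrist_force": force on the tool from outside, world axes, zero at the start; "moment": the same for the moment, N m; "grip_width": finger opening in mm.
Only numpy, scipy, OpenCV 4.12 (cv2) and the standard library are available. Lean on these libraries where they do the work, as an engineer would, in place of code of your own. Each camera call takes 0.05 s, during which the arm holds its last target.

### The job

The loaded slide rack, the one with the blue grip, has drained: hang it on the dip stainer's hanger rod, above the open bath and near the middle of the rod and square to it. Push its snap hook down onto the rod until the gate flicks shut behind it, and let go so that the rack hangs freely from the rod. Keep the rack upright all the way so the slides stay in, and leave the empty rack with the yellow grip and the bottles and jars standing where they are.

Things in the scene. Friction and masses are not known exactly. Their poses are not given: they have to be found in the camera images.
- rack: The loaded slide rack, BLUE grip on top, about 0.25 kg: wire basket 50 (x) x 84 (y) x 38 mm high with stained glass slides, above it a wire bail up to z = 66, a flat-bar snap hook (12 mm wide in y) up to z = 142, then the grip. Origin: centre of the basket's underside, z up, y along the slides. Stands on the drip tray, its x roughly away from the robot
- rack_grip (a point): the point in the blue grip to pinch, at x = 0, y = 0, z = 170 mm of the rack. The grip is 30 (x) x 12 (y) x 46 mm (z = 142 to 188): pinch it across y from above
- rack_seat (a point): where the rod's centre lies when it is home in the hook's crown: x = 0, y = 0, z = 131 mm of the rack. Crown: half round, inner radius 13, about x = 0, z = 123. Shank: inner face x = -13, from z = 78 up. The mouth, 26 mm wide, opens straight down between shank and nose
- rack_nose (a point): lower end of the hook's nose, at x = 20, y = 0, z = 103 mm of the rack; the nose comes down from the crown on the +x side (inner face x = 13) and flares outward to x = 23 at its foot, z = 101. Between nose and gate above and the bail below, z = 70 to 95 is free at the +x side: there the rod can come in level, up to x = 0
- rack_gate (a joint): The hook's brass gate: hinged at the shank (x = -11, z = 98), free end inside the nose (x = 11, z = 109). 0 shut, grows as it swings up and inward, to 1.05 rad. Spring 0.10 N m when shut, 0.05 N m/rad more: pushing the hook down on the rod takes 8 to 13 N (far more than the rack's weight) and 5 N sideways; with the rod at z = 122, near its seat, the gate springs shut below it
- stainer: Dip stainer, fixed: white deck 12 mm high with two glass baths (rims at z = 72 mm), drive housing 52 mm high behind, lift column at x = 125, y = 130 up to z = 260, steel yoke with the hanger rod. Origin on the bench straight below the rod's middle; y along the rod, x away from the side open to the robot. The open bath is under the rod, the other (glass lid) at y = 122
- rod_mid (a point): middle of the hanger rod's centre line, 219 mm over the bench; axes as the stainer. The rod is round, 10 mm thick, along y, free for 120 mm between two yoke prongs (y = -65 and 65 mm, 14 mm high) that reach back to a cross beam at x = 64. Nothing stands above it or on its -x side; the open bath ends 147 mm below it
- spare: the empty rack, of the same shape as the loaded one but with a YELLOW grip and no slides; stands in front of it or behind it on the tray, 188 mm high over its foot; leave it alone
- tray: the pale green plastic drip tray on which both racks stand, 270 (x) x 220 (y) mm, floor 5 mm above the bench, rim 12 mm; fixed; origin: centre of its underside
- coplin_jar: glass jar with lid, 70 x 70 x 105 mm; origin: centre of its underside; leave alone
- stain_bottle: amber bottle, 62 mm across, 135 mm high; origin: centre of its underside; leave alone
- alcohol_bottle: white bottle with a red cap, 58 mm across, 120 mm high; origin: centre of its underside; leave alone
- oil_dropper: small white dropper bottle, 34 mm across, 72 mm high; origin: centre of its underside; leave alone

How it is judged (in metres and radians):
At the end, for the whole second after the job is handed in: the rack with the blue grip hangs on the stainer's rod by its hook: rod in the crown (within 13 mm sideways and -9/+6 mm in height of its seat), gate shut (below 0.12 rad), hook within 30 mm of the rod's middle, rack upright within 0.2 rad, square to the rod within 0.3 rad, released and at rest (z of rod_mid in the frame of rack between 0.122 and 0.137 m and x of rod_mid in the frame of rack between -0.013 and 0.013 m and y of rack_seat in the frame of rod_mid between -0.03 and 0.03 m and value of joint rack_gate below 0.12 rad and angle between rack's own z axis and vertical below 0.2 rad and angle between the y axis of rack and the y axis of stainer, either way round below 0.3 rad and linear speed of rack below 0.05 m/s and contact force between rack and stainer above 0.5 N); the robot touches nothing.
It fails at once if the loaded rack is tipped more than 0.5 rad, so slides slip out (angle between rack's own z axis and vertical above 0.5 rad).
It fails at once if the empty rack is moved more than 30 mm (distance of spare from where it was at the start of the episode above 0.03 m).
It fails at once if a bottle or the glass jar is moved more than 30 mm (distance of any of coplin_jar, stain_bottle, alcohol_bottle, oil_dropper from where it was at the start of the episode above 0.03 m).
It also fails if it takes over 45 s, if anything falls off the work surface, if the arm or the gripper's body presses on something with over 40 N, if the wrist force passes 120 N, or if a joint passes its speed limit or range.

## Working session

There is one attempt and no reset: what is moved stays moved. The work goes in short steps, each a Python script; the robot and the scene stay as the last script left them, time stands still between calls to the robot, and variables do not carry over. Pictures are saved under pics/ and viewed, and the job is handed in when it is done.

```bash
ls; mkdir -p pics; python3 - <<'E'
from station import *
import cv2, numpy as np
for c in ("side","top"):
    im=get_image(c); cv2.imwrite(f"pics/{c}0.png",im[:,:,::-1])
    k=get_calibration(c); print(c,{a:np.round(np.array(b),4).tolist() for a,b in k.items()})
    for n in ("rack","rack_grip","spare","stainer","tray","coplin_jar","stain_bottle","alcohol_bottle","oil_dropper"):
        print(n,[(round(d["score"],2),np.round(d["extent"]).tolist()) for d in spot_in(n,c)[:3]])
o=get_obs(); print(o)
print(grasp_offset if 'grasp_offset' in globals() else None)
E
```

```text
pics
side {'fx': 555.4837, 'fy': 555.4837, 'cx': 323.5417, 'cy': 240.7197, 'D': [-0.1059, 0.0, 0.0, 0.0, 0.0], 'R': [[0.9465, -0.3222, -0.0207], [-0.2278, -0.6211, -0.7499], [0.2287, 0.7145, -0.6612]], 't': [-591.6957, 196.7074, 919.3745]}
rack [(0.79, [310.0, 315.0, 46.0, 109.0])]
rack_grip [(0.64, [310.0, 315.0, 35.0, 110.0])]
spare []
stainer [(0.96, [297.0, 171.0, 127.0, 187.0])]
tray [(0.68, [289.0, 371.0, 192.0, 151.0])]
coplin_jar [(0.66, [389.0, 276.0, 55.0, 74.0])]
stain_bottle [(0.64, [420.0, 322.0, 34.0, 72.0])]
alcohol_bottle [(0.97, [465.0, 376.0, 42.0, 72.0])]
oil_dropper [(0.78, [218.0, 287.0, 19.0, 34.0]), (0.36, [389.0, 278.0, 55.0, 68.0])]
top {'fx': 562.9876, 'fy': 562.9876, 'cx': 313.3226, 'cy': 239.2902, 'D': [-0.1657, 0.0, 0.0, 0.0, 0.0], 'R': [[-0.0269, -0.9991, 0.0318], [-0.9824, 0.0205, -0.1857], [0.1849, -0.0363, -0.9821]], 't': [-82.9881, 615.9755, 983.5923]}
rack [(0.71, [351.0, 275.0, 49.0, 40.0])]
rack_grip [(0.98, [352.0, 275.0, 45.0, 38.0])]
spare [(0.73, [375.0, 342.0, 53.0, 44.0])]
stainer [(0.83, [156.0, 228.0, 166.0, 164.0])]
tray [(0.92, [358.0, 3
[... 268 characters left out ...]
0, 344.0, 19.0, 18.0])]
{'t': 1.0, 'joint_pos': array([ 6.10074193e+01,  1.24267537e+01,  9.24412861e+01,  1.83722653e-04,
        7.51312590e+01, -6.42711672e+00]), 'qvel': array([ 0.0636583 , -0.0259474 , -0.10201156,  0.05336749, -0.10213912,
        0.01008274]), 'effort': array([ 8.03997882e-04, -3.96896052e+01, -3.04266214e+01,  2.63071996e-06,
        5.65631235e-04, -5.78096291e-06]), 'tcp_pos': array([239.80719299, 577.17803721, 231.30533542]), 'ee_rot': array([-1.79999902e+02, -7.16635498e-04,  6.74344889e+01]), 'wrist_force': array([ 0.04958187, -0.1806508 ,  0.23818382]), 'moment': array([-0.01363145, -0.02353442, -0.0011468 ]), 'grip_width': 85.24093136735024}
18.700000000000003
```

```bash
python3 - <<'E'
import cv2
t=cv2.imread("pics/top0.png"); s=cv2.imread("pics/side0.png")
cv2.imwrite("pics/top0a.png",cv2.resize(t[120:400,60:480],None,fx=1.9,fy=1.9,interpolation=cv2.INTER_CUBIC))
cv2.imwrite("pics/side0a.png",cv2.resize(s[60:460,170:500],None,fx=1.5,fy=1.5,interpolation=cv2.INTER_CUBIC))
E
```

```text
(no output)
```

View pics/top0a.png

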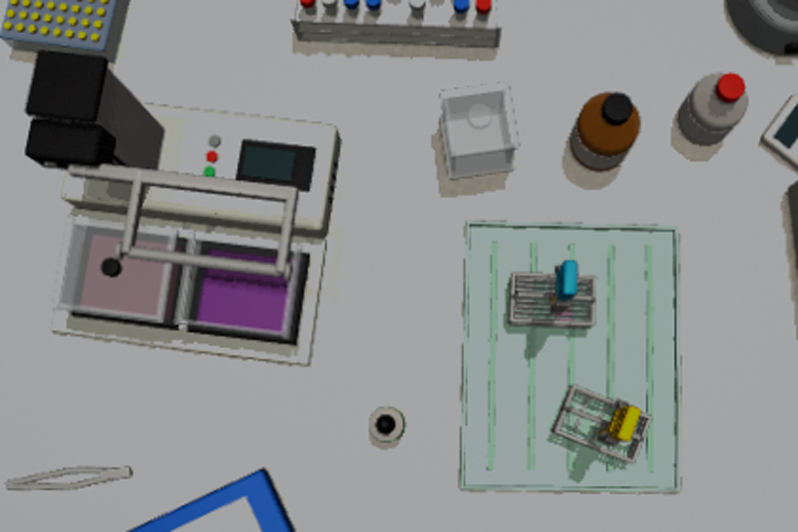

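View pics/side0a.png

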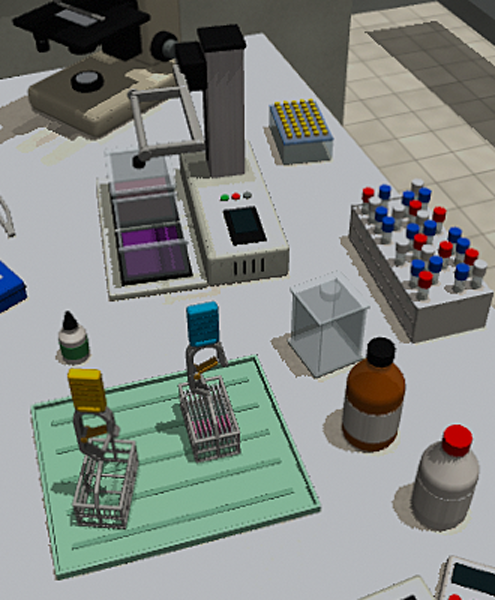

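```bash
cat > h.py <<'E'
import cv2, numpy as np
from station import *
from scipy.optimize import minimize
def proj(c,P):
    k=get_calibration(c); K=np.array([[k["fx"],0,k["cx"]],[0,k["fy"],k["cy"]],[0,0,1]])
    r,_=cv2.Rodrigues(np.array(k["R"],float)); 
    return cv2.projectPoints(np.asarray(P,float).reshape(-1,1,3),r,np.array(k["t"],float),K,np.array(k["D"],float))[0].reshape(-1,2)
def Rz(a): a=np.radians(a); return np.array([[np.cos(a),-np.sin(a),0],[np.sin(a),np.cos(a),0],[0,0,1]])
def tri(uvs):  # {cam:(u,v)}
    from scipy.optimize import least_squares
    f=lambda X: np.concatenate([proj(c,X)[0]-np.array(p) for c,p in uvs.items()])
    r=least_squares(f,[500,100,150]); return r.x, r.fun
def onplane(c,uv,z):
    from scipy.optimize import least_squares
    r=least_squares(lambda X: proj(c,[X[0],X[1],z])[0]-np.array(uv),[500,100]); return r.x
def crop(im,u0,v0,u1,v1,f,name):
    cv2.imwrite(name,cv2.resize(im[v0:v1,u0:u1,::-1],None,fx=f,fy=f,interpolation=cv2.INTER_CUBIC))
E
python3 - <<'E'
from h import *
t=cv2.imread("pics/top0.png")[:,:,::-1]; s=cv2.imread("pics/side0.png")[:,:,::-1]
crop(t,95,195,235,275,5.7,"pics/t_rod.png"); crop(s,240,100,320,190,6.6,"pics/s_rod.png")
crop(t,310,245,410,365,5,"pics/t_r.png"); 
masks={}
G=np.array([[x,y,z] for x in(-15,15) for y in(-6,6) for z in(142,188)],float)
for c,im in(("top",t),("side",s)):
    hsv=cv2.cvtColor(np.ascontiguousarray(im),cv2.COLOR_RGB2HSV)
    m=((hsv[...,0]>90)&(hsv[...,0]<110)&(hsv[...,1]>150)).astype(np.uint8)
    n,l,st,ce=cv2.connectedComponentsWithStats(m)
    print(c,[(st[i].tolist(),ce[i].round(1)) for i in range(1,n) if st[i,4]>60])
    uv=proj(c,[[500,0,180]]);
    lab=[(abs(ce[i]-np.array({'top':(356,267),'side':(305,275)}[c])).sum(),i) for i in range(1,n) if st[i,4]>40]
    masks[c]=(l==min(lab)[1]).astype(np.uint8); print(c,masks[c].sum(),ce[min(lab)[1]])
np.savez("masks.npz",**masks)
S=4
def cost(p,full=False):
    tot=0
    for c,m in masks.items():
        P=G@Rz(p[2]).T+[p[0],p[1],5]; uv=proj(c,P)
        h=cv2.convexHull(((uv+.5)*S).astype(np.float32))
        big=np.zeros((480*S,640*S),np.uint8); cv2.fillConvexPoly(big,np.round(h).astype(int),1)
        a=cv2.resize(big.astype(np.float32),(640,480),interpolation=cv2.INTER_AREA)
        e=np.abs(a-m).sum()/m.sum(); tot+=e
        if full: print(c,e, a.sum(), m.sum())
    return tot
x0=onplane("top",np.argwhere(masks["top"])[:,::-1].mean(0),175); print(x0)
best=min((minimize(cost,[x0[0],x0[1],y],method="Nelder-Mead",options=dict(initial_simplex=[[x0[0],x0[1],y],[x0[0]+5,x0[1],y],[x0[0],x0[1]+5,y],[x0[0],x0[1],y+8]])) for y in(-12,0,12)),key=lambda r:r.fun)
print(best.x,best.fun); cost(best.x,True)
E
```

```text
top [([353, 257, 11, 21, 189], array([358. , 267.4])), ([127, 368, 92, 78, 2197], array([173.9, 406.2]))]
top 189 [357.95767196 267.38624339]
side [([208, 0, 37, 15, 417], array([225.1,   5.6])), ([324, 205, 18, 11, 64], array([332.8, 210.6])), ([111, 217, 72, 54, 601], array([144.9, 247.2])), ([295, 261, 21, 30, 549], array([305.2, 275.9])), ([471, 436, 36, 22, 178], array([488.8, 446.5]))]
side 549 [305.23132969 275.88342441]
[ 543.77502894 -165.08056577]
[ 543.8443949  -165.64073367   -7.81524263] 0.46190584612715757
top 0.2347883597883598 216.25 189
side 0.2271174863387978 603.3125 549
```

View pics/t_rod.png

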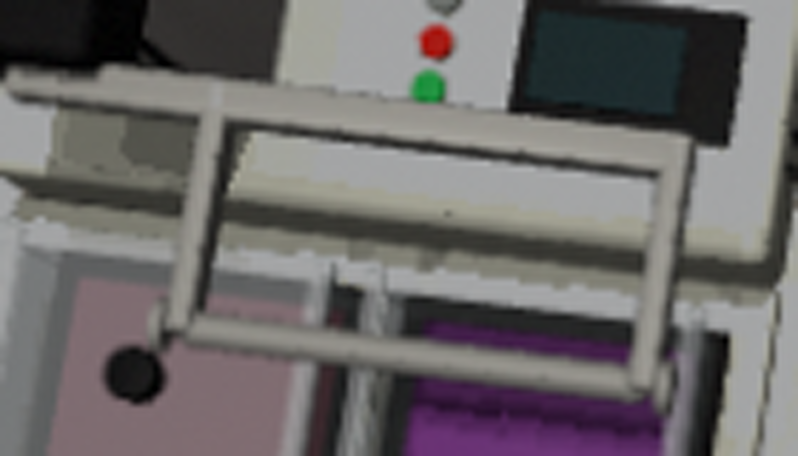

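View pics/s_rod.png

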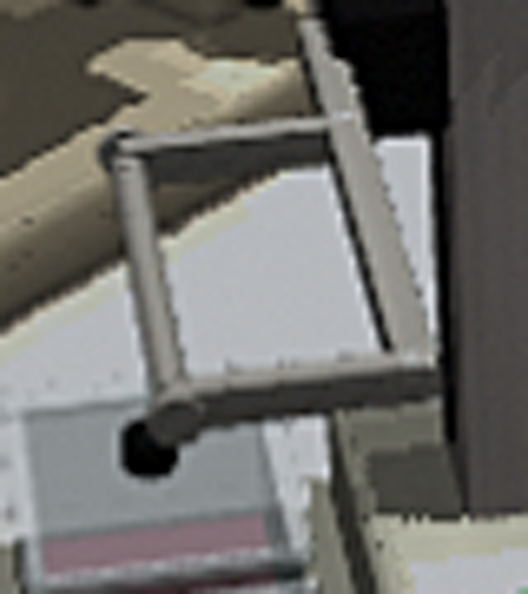

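View pics/t_r.png

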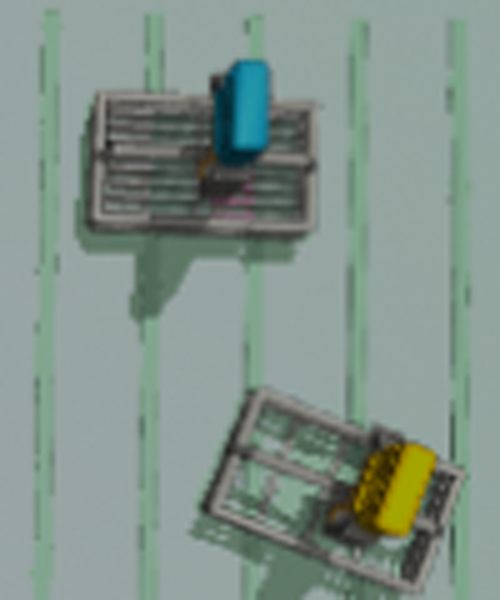

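```bash
python3 - <<'E'
from h import *
f=lambda p,o,k:(np.array(p)+.5)/k+np.array(o)-.5
tl,tr=f((182,327),(95,195),5.7),f((645,379),(95,195),5.7)
A,B=onplane("top",tl,219),onplane("top",tr,219)
print("rod top",A,B,np.linalg.norm(A-B),(A+B)/2, "yaw",np.degrees(np.arctan2(*(A-B)[::-1]))-90)
sl,sr=f((130,150),(240,100),6.6),f((172,392),(240,100),6.6)
for a,b in((sl,sr),):
    C,D=onplane("side",a,219),onplane("side",b,219); print("rod side",C,D,np.linalg.norm(C-D),(C+D)/2,"yaw",np.degrees(np.arctan2(*(C-D)[::-1]))-90)
print(tri(dict(top=tl,side=sl)),tri(dict(top=tr,side=sr)))
cs=[onplane("top",f(p,(310,245),5),43) for p in((98,96),(316,106),(305,230),(90,225))]
print(np.round(cs,1),np.mean(cs,0))
print([np.degrees(np.arctan2(*(cs[a]-cs[b])[::-1])) -90 for a,b in((0,1),(3,2))],[np.degrees(np.arctan2(*(cs[a]-cs[b])[::-1])) for a,b in((0,3),(1,2))])
t=cv2.imread("pics/top0.png")[:,:,::-1]; s=cv2.imread("pics/side0.png")[:,:,::-1]
m={}
for c,im,b in(("top",t,(345,250,370,285)),("side",s,(288,255,322,297))):
    hsv=cv2.cvtColor(np.ascontiguousarray(im),cv2.COLOR_RGB2HSV)
    q=((hsv[...,0]>85)&(hsv[...,0]<115)&(hsv[...,1]>100)).astype(np.uint8); w=np.zeros_like(q); w[b[1]:b[3],b[0]:b[2]]=1; q*=w
    n,l,st,ce=cv2.connectedComponentsWithStats(q); i=1+np.argmax(st[1:,4]); m[c]=(l==i).astype(np.uint8); print(c,st[i],ce[i])
G=np.array([[x,y,z] for x in(-15,15) for y in(-6,6) for z in(142,188)],float)
S=4
def cost(p,cams=("top","side"),full=False):
    tot=0
    for c in cams:
        uv=proj(c,G@Rz(p[2]).T+[p[0],p[1],5]); h=cv2.convexHull(((uv+.5)*S).astype(np.float32))
        big=np.zeros((480*S,640*S),np.uint8); cv2.fillConvexPoly(big,np.round(h).astype(int),1)
        a=cv2.resize(big.astype(np.float32),(640,480),interpolation=cv2.INTER_AREA)
        e=np.abs(a-m[c]).sum()/m[c].sum(); tot+=e
        if full: print(c,e,a.sum())
    return tot
for cams in(("top","side"),("top",),("side",)):
    x0=[544,-165]
    best=min((minimize(cost,[x0[0],x0[1],y],args=(cams,),method="Nelder-Mead",options=dict(initial_simplex=[[x0[0],x0[1],y],[x0[0]+5,x0[1],y],[x0[0],x0[1]+5,y],[x0[0],x0[1],y+8]])) for y in(-12,-4,4,12)),key=lambda r:r.fun)
    print(cams,best.x,best.fun); cost(best.x,full=True)
E
```

```text
rod top [569.60588455 201.94657847] [552.73339936  72.98801135] 130.0576517987071 [561.16964196 137.46729491] yaw -7.45403744011503
rod side [570.76204679 206.58346445] [550.71430324  77.62705605] 130.5054301109389 [560.73817502 142.10526025] yaw -8.836547120445275
(array([569.32728991, 200.98603591, 222.11704904]), array([ 0.01517921, -0.16254931, -0.19121731,  0.05076649])) (array([551.10047918,  72.55660297, 222.40510657]), array([-0.06322825,  0.71429838,  0.76979225, -0.20362063]))
[[ 569.6 -126.7]
 [ 563.9 -208.5]
 [ 517.5 -202.3]
 [ 521.4 -122.2]] [ 543.11178315 -164.91601758]
[np.float64(-3.9820135070293787), np.float64(-2.8056243593075436)] [np.float64(-5.322322275911126), np.float64(-7.579839547786462)]
top [353 257  11  21 203] [358.12807882 267.11330049]
side [294 261  22  31 568] [305.05809859 275.73943662]
('top', 'side') [ 543.82686837 -165.58911028   -8.04497572] 0.3609149509123708
top 0.15701970443349753 215.875
side 0.20389524647887325 603.8125
('top',) [ 544.71423287 -165.49515447   -3.59430909] 0.13916256157635468
top 0.13916256157635468 220.75
side 0.2524207746478873 619.75
('side',) [ 542.15577878 -169.89173921   -9.38490872] 0.07592429577464789
top 0.6936576354679803 217.5625
side 0.07592429577464789 603.125
```

```bash
python3 - <<'E'
from h import *
print(onplane("side",(227,127),10), onplane("side",(196,145),10))
for p,o in(([160,380,400],[180,0,67]),([380,-116,400],[180,0,86]),([544,-166,300],[180,0,86]),([544,-166,156.3],[180,0,86]),([560,138,300],[180,0,82.2]),([480,138,287],[180,0,82.2]),([561,138,235],[180,0,82.2])):
    q=solve_ik(p,o); print(p,None if q is None else np.round(q,1))
E
```

```text
[554.84839119 585.49287604] [462.93890123 525.02159594]
[160, 380, 400] [ 57.4 -19.9 105.4  -0.   94.5  -9.6]
[380, -116, 400] [ -27.1  -21.9  106.8    0.    95.1 -113.1]
[544, -166, 300] [ -24.     2.8   95.8    0.    81.4 -110. ]
[544, -166, 156.3] [ -24.    10.   103.8    0.    66.2 -110. ]
[560, 138, 300] [  6.9   3.8  94.7  -0.   81.5 -75.3]
[480, 138, 287] [  8.   -5.6 105.4  -0.   80.2 -74.2]
[561, 138, 235] [  6.9   6.5  98.8  -0.   74.7 -75.3]
```

View pics/side0.png

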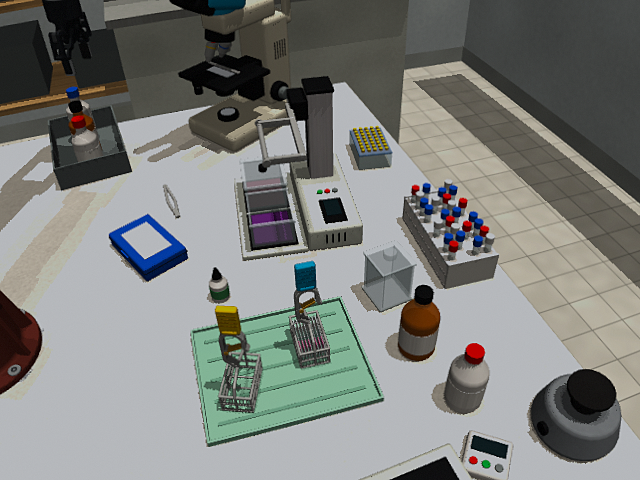

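View pics/top0.png

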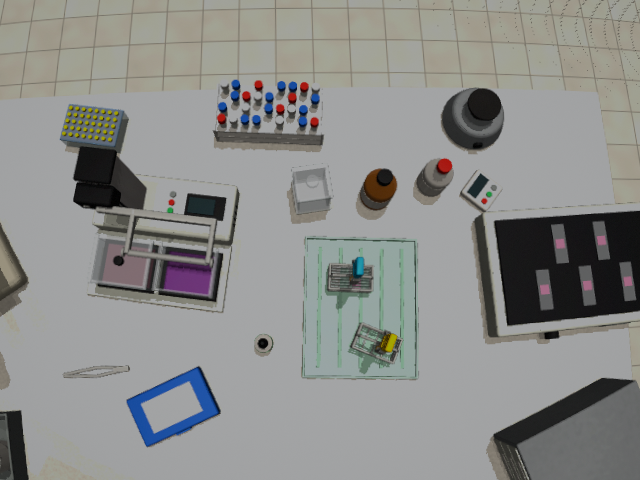

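```bash
python3 - <<'E'
from h import *
goto([160,380,400],[180,0,67]); goto([380,-116,400],[180,0,86])
goto([544,-166,300],[180,0,86]); grip(50,60)
move_l([544,-166,156.3],speed=120)
for c in("top","side"):
    im=get_image(c); cv2.imwrite(f"pics/{c}1.png",im[:,:,::-1])
    crop(im,*((280,180,440,300) if c=="top" else (240,200,380,305)),5,f"pics/{c}1a.png")
o=get_obs(); print(o["t"],o["tcp_pos"],o["ee_rot"],o["wrist_force"],o["grip_width"])
E
```

```text
6.7167 [ 544.77890463 -166.33034264  157.48801203] [1.79881121e+02 4.46636259e-02 8.60013356e+01] [-0.38297288  0.72252387 -0.03838788] 49.863059823405756
```

View pics/top1a.png

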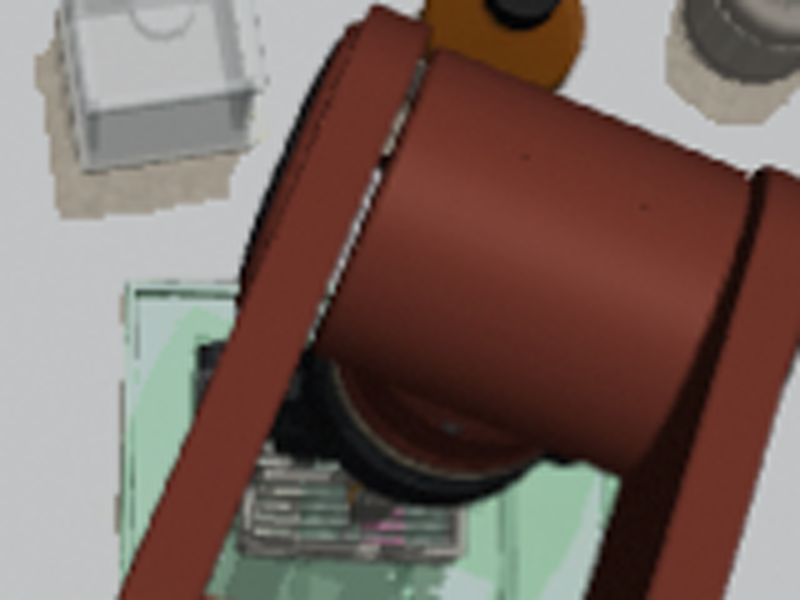

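View pics/side1a.png

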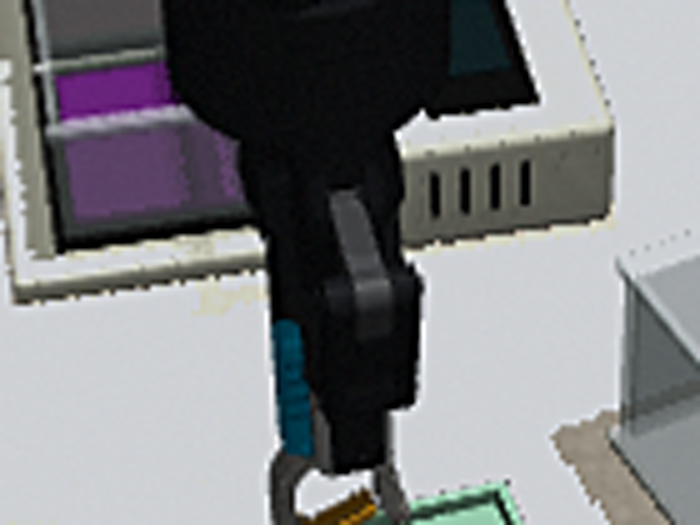

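```bash
python3 - <<'E'
from h import *
grip(24); o=get_obs(); print(o["t"],o["wrist_force"],o["grip_width"])
grip(5,80); o=get_obs(); print(o["t"],o["tcp_pos"],o["wrist_force"],o["moment"],o["grip_width"])
move_l([544,-166,196.3],speed=60); wait(.3)
o=get_obs(); print(o["t"],o["tcp_pos"],o["ee_rot"],o["wrist_force"],o["moment"],o["grip_width"])
im=get_image("side"); cv2.imwrite("pics/side2.png",im[:,:,::-1]); crop(im,230,200,390,320,5,"pics/side2a.png")
E
```

```text
7.0833 [-0.55624106  0.6988423  -0.2152588 ] 23.859334112951032
7.3417 [ 544.04672911 -166.12745453  156.28335642] [-0.1593305  -0.75593781 -0.55816245] [-0.02993043 -0.01929393 -0.01664526] 10.706261432817106
8.4583 [ 543.72249311 -165.87613881  195.79106824] [-1.79950230e+02 -1.75768419e-02  8.59994431e+01] [-0.06470339  0.77522386 -2.90372514] [0.02731418 0.04533731 0.01165244] 10.880002334316092
```

View pics/side2a.png

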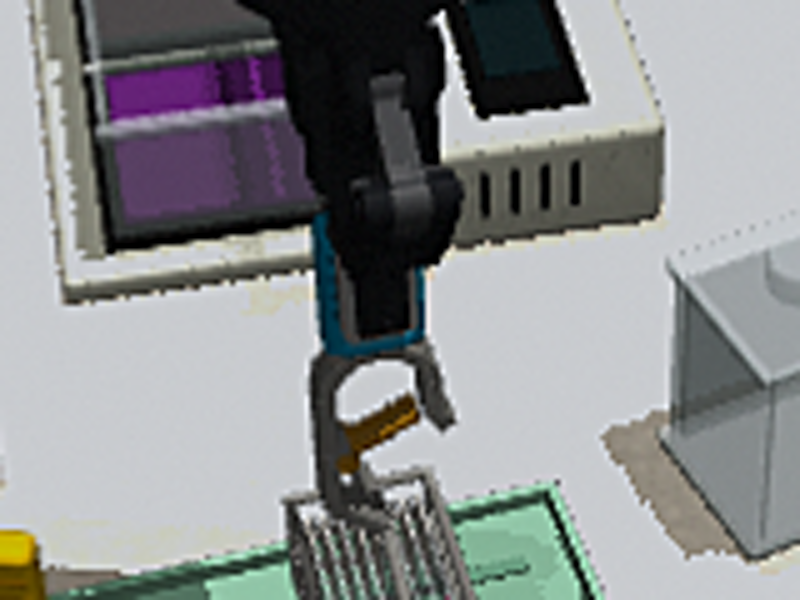

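```bash
python3 - <<'E'
from h import *
move_l([520,-160,310],speed=120)
move_l([486.7,148.2,310],[180,0,82.2],speed=110)
move_l([486.7,148.2,287],speed=60); wait(.5)
o=get_obs(); print(o["t"],o["tcp_pos"],o["ee_rot"],o["wrist_force"],o["grip_width"])
for c in("top","side"):
    im=get_image(c); cv2.imwrite(f"pics/{c}3.png",im[:,:,::-1])
    crop(im,*((80,180,260,310) if c=="top" else (190,70,350,190)),4.4,f"pics/{c}3a.png")
E
```

```text
13.625 [486.74720325 148.21612796 287.14473414] [ 1.79987491e+02 -4.07854477e-03  8.22015252e+01] [ 0.19730745 -0.41114979 -2.96654502] 10.90625964921228
```

View pics/top3a.png

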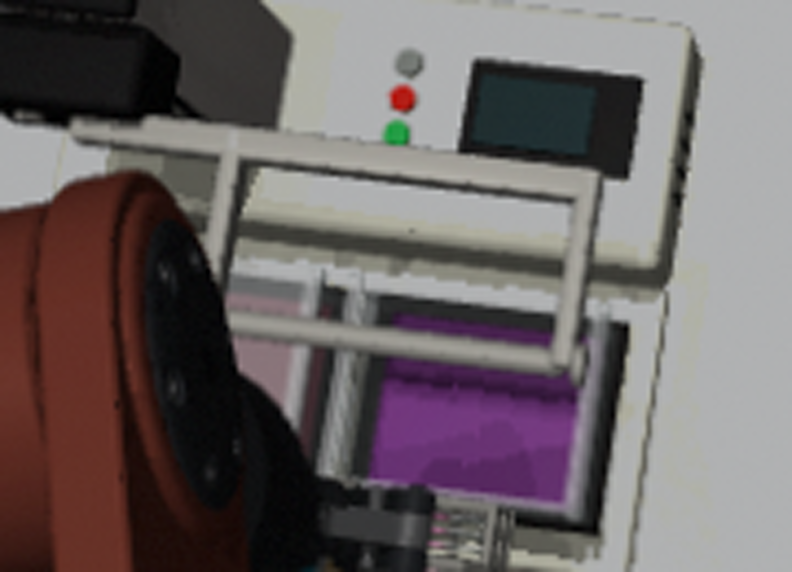

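View pics/side3a.png

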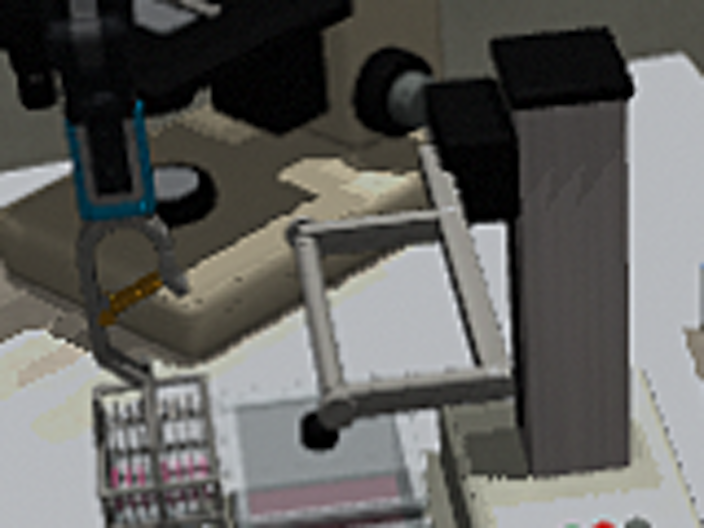

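```bash
python3 - <<'E'
from h import *
im=np.ascontiguousarray(cv2.imread("pics/side3.png"))
u0,v0,f=190,70,6
big=cv2.resize(im[70:165,190:320],None,fx=f,fy=f,interpolation=cv2.INTER_CUBIC)
def dr(P,col,line=True):
    uv=(proj("side",P)+.5-[u0,v0])*f-.5
    for a in uv: cv2.circle(big,tuple(np.round(a).astype(int)),3,col,-1)
    if line: cv2.polylines(big,[np.round(uv).astype(int)],False,col,1)
R=Rz(-7.8); T=np.array([486.7,148.2,287.1-151.3])
tr=lambda P:np.array(P,float)@R.T+T
dr(tr([[-13,0,78],[-13,0,123]]+[[-13*np.cos(a),0,123+13*np.sin(a)] for a in np.linspace(0,np.pi,9)]+[[13,0,109],[23,0,101]]),(0,0,255))
dr(tr([[-11,0,98],[11,0,109]]),(0,255,0))
dr(tr([[-15,0,142],[-15,0,188],[15,0,188],[15,0,142]]),(255,0,255))
dr(tr([[-25,-42,38],[25,-42,38],[25,42,38],[-25,42,38],[-25,-42,38]]),(0,255,255))
Q=np.array([561,138,219.]); dr(np.array([[0,-65,0],[0,0,0],[0,65,0]])@R.T+Q,(255,0,0))
cv2.imwrite("pics/side3o.png",big)
E
```

```text
(no output)
```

View pics/side3o.png

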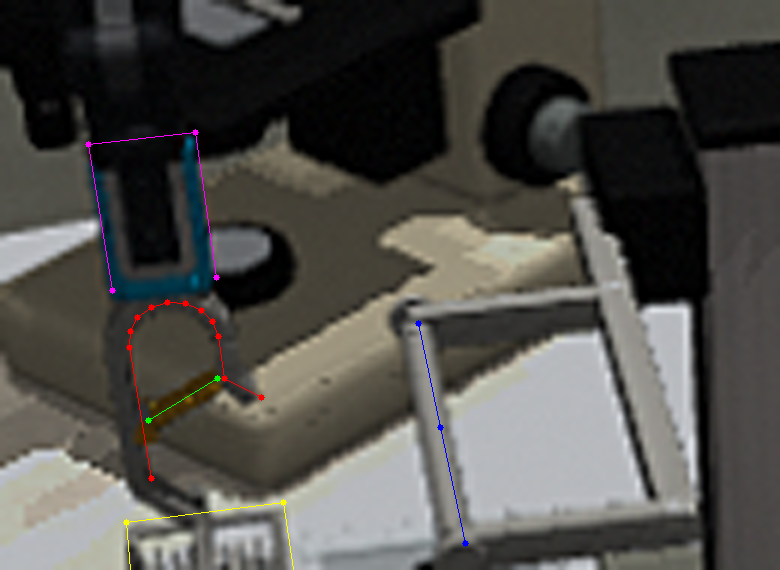

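```bash
python3 - <<'E'
from h import *
u=Rz(-7.8)[:,0]; P=np.array([486.7,148.2,287])+77*u
move_l((P-37*u).tolist(),speed=60)
o=get_obs(); print(o["t"],o["wrist_force"])
move_l(P.tolist(),speed=40); wait(.3)
o=get_obs(); print(o["t"],o["tcp_pos"],o["wrist_force"],o["moment"])
np.save("P.npy",P)
for c in("top","side"):
    im=get_image(c); cv2.imwrite(f"pics/{c}4.png",im[:,:,::-1])
    crop(im,*((80,180,260,310) if c=="top" else (200,70,330,170)),4.4 if c=="top" else 6,f"pics/{c}4a.png")
E
```

```text
14.5417 [-0.40194431  0.96328185 -4.14009085]
15.9167 [562.86946822 137.83791629 287.07051813] [ 0.81393757  0.21583167 -2.93167867] [ 0.00146112  0.03644596 -0.03376352]
```

View pics/top4a.png

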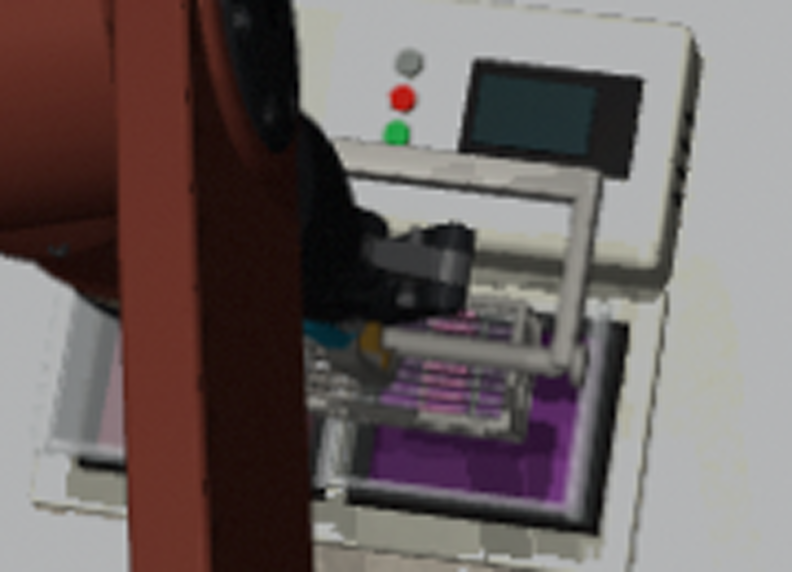

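View pics/side4a.png

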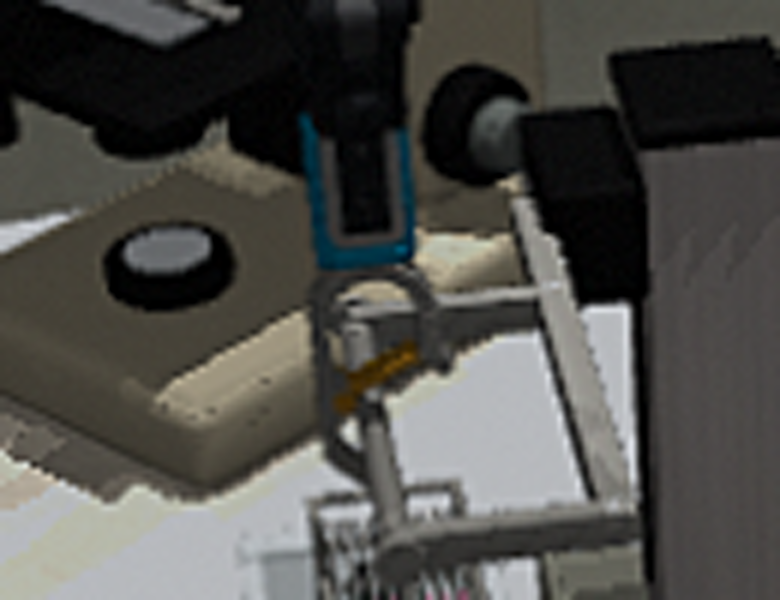

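```bash
python3 - <<'E'
from h import *
u=Rz(-7.8)[:,0]; P=np.load("P.npy")-1.5*u
move_l(P.tolist(),speed=30)
z=287
for dz in (12,20,26,30,34,38,41,44,46,48,50,52):
    P[2]=287-dz; move_l(P.tolist(),speed=40)
    o=get_obs(); print(dz,round(o["t"],2),o["tcp_pos"].round(1),o["wrist_force"].round(1),o["moment"].round(2))
    if o["wrist_force"][2]>22: print("stop");break
np.save("P.npy",P)
im=get_image("side"); cv2.imwrite("pics/side5.png",im[:,:,::-1]); crop(im,200,70,330,170,6,"pics/side5a.png")
E
```

```text
12 16.72 [561.5 138.  275.1] [-0.9 -0.6  0.3] [ 0.01  0.13 -0.02]
20 17.07 [561.1 138.5 270.2] [-5.5  0.1  9.5] [0.06 1.26 0.04]
26 17.37 [559.8 138.8 262.3] [-6.7  1.5  5.9] [0.29 1.27 0.  ]
30 17.62 [559.4 138.8 257.1] [-5.2  1.8  2.3] [0.29 1.13 0.06]
34 17.87 [559.4 138.5 252.4] [-4.5  1.5  2. ] [0.18 1.05 0.04]
38 18.12 [561.3 137.7 247.6] [ 0.1 -0.3 -2.3] [-0.    0.04  0.03]
41 18.37 [561.6 137.8 245.6] [ 0.6  0.9 -3.3] [-0.02 -0.05  0.06]
44 18.62 [561.4 137.9 242.7] [ 0.2 -0.  -2.7] [ 0.03 -0.02  0.01]
46 18.87 [561.4 138.  240.8] [ 0.4 -0.  -3. ] [-0.01 -0.02 -0.  ]
48 19.12 [561.9 138.  239.6] [-0.1 -0.5 -0.5] [ 0.03  0.02 -0.02]
50 19.37 [562.1 138.  239.5] [-2.6  0.4  6.9] [-0.11  0.52  0.03]
52 19.62 [562.1 138.  239.3] [-6.  -0.6 12.3] [-0.19  1.01 -0.02]
```

View pics/side5a.png

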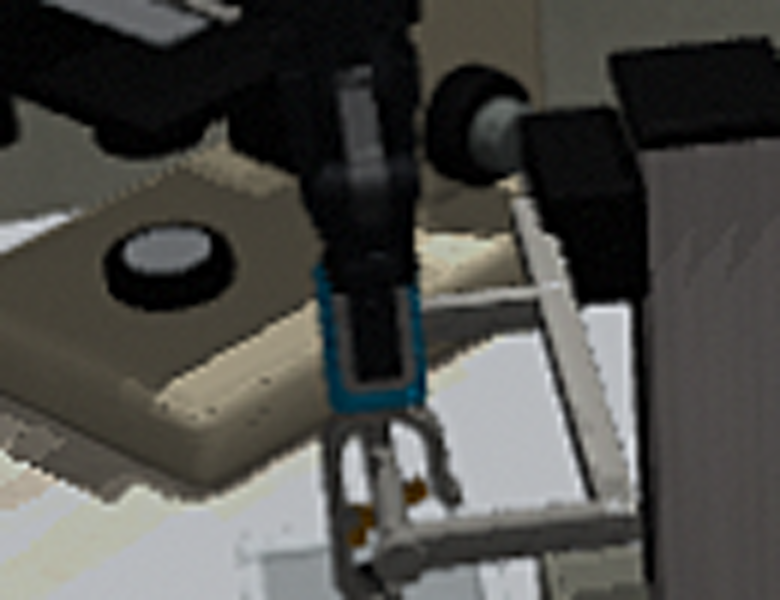

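```bash
python3 - <<'E'
from h import *
P=np.load("P.npy"); P[2]=239.5; move_l(P.tolist(),speed=30); wait(.2)
o=get_obs(); print(o["t"],o["tcp_pos"],o["wrist_force"].round(1),o["moment"].round(2))
grip(45); wait(.3)
P[2]=330; move_l(P.tolist(),speed=90)
goto([400,100,380],[180,0,82.2]); wait(1.0)
o=get_obs(); print(o["t"],o["wrist_force"].round(1))
for c in("top","side"):
    im=get_image(c); cv2.imwrite(f"pics/{c}6.png",im[:,:,::-1])
    crop(im,*((80,180,260,310) if c=="top" else (200,70,330,170)),4.4 if c=="top" else 6,f"pics/{c}6a.png")
E
```

```text
20.1667 [561.71599194 137.94350425 239.53922703] [0.1 0.4 0.9] [0.   0.05 0.02]
23.775 [0.3 0.1 0.2]
```

View pics/top6a.png

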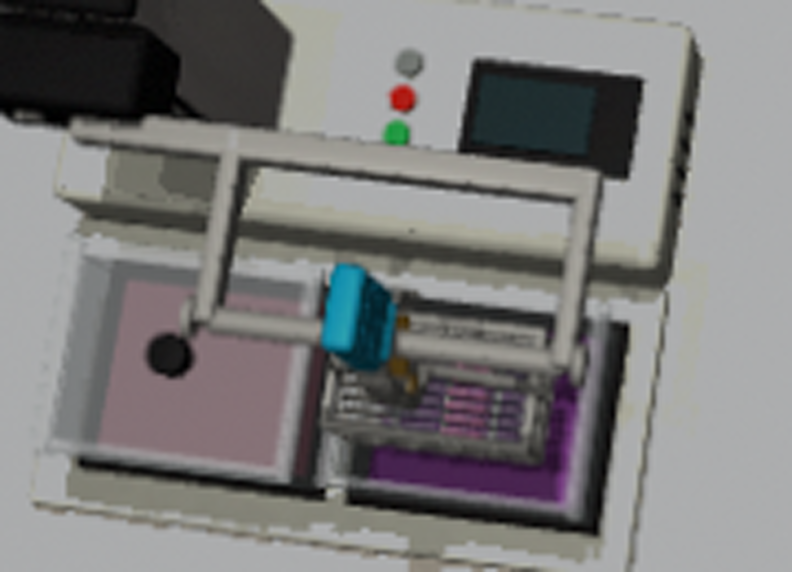

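View pics/side6a.png

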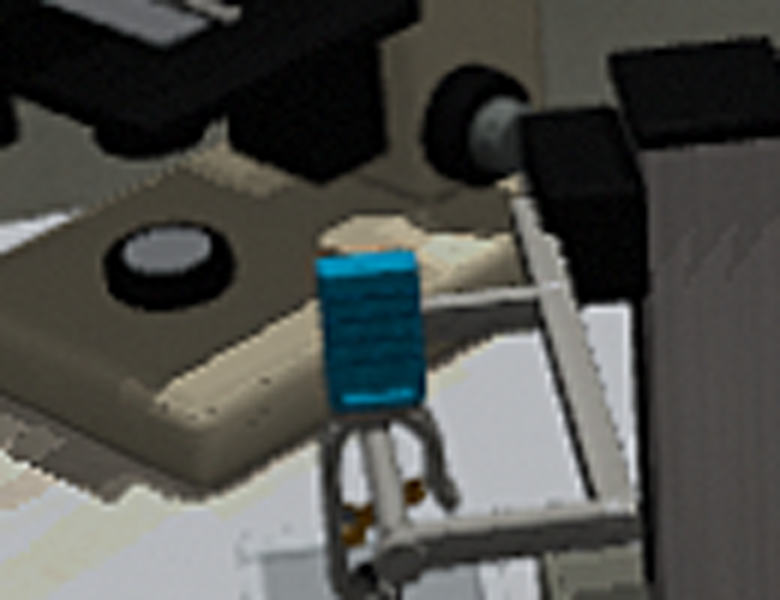

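```bash
python3 - <<'E'
from h import *
wait(1.0)
for c,b in(("side",(200,70,330,170)),("top",(80,180,260,310))):
    im=get_image(c); old=cv2.imread(f"pics/{c}6.png")[:,:,::-1]
    d=cv2.absdiff(np.ascontiguousarray(im),np.ascontiguousarray(old))[b[1]:b[3],b[0]:b[2]]
    print(c,d.max(),d.mean())
    o0=cv2.imread(f"pics/{c}0.png")[:,:,::-1]
    for n in("spare","coplin_jar","stain_bottle","alcohol_bottle","oil_dropper"):
        print(n,[np.round(x["extent"]).tolist() for x in spot_in(n,c)[:1]])
print(get_obs()["t"]); sign_off()
E
```

```text
side 9 1.1604615384615384
spare [[242.0, 361.0, 50.0, 105.0]]
coplin_jar [[388.0, 276.0, 54.0, 72.0]]
stain_bottle [[423.0, 323.0, 41.0, 72.0]]
alcohol_bottle [[467.0, 376.0, 41.0, 72.0]]
oil_dropper [[217.0, 286.0, 16.0, 35.0]]
top 7 0.5160683760683761
spare [[377.0, 344.0, 53.0, 41.0]]
coplin_jar [[312.0, 189.0, 42.0, 54.0]]
stain_bottle [[380.0, 192.0, 32.0, 39.0]]
alcohol_bottle [[434.0, 177.0, 35.0, 37.0]]
oil_dropper [[156.0, 226.0, 165.0, 168.0]]
25.475
the job is handed in; nothing more can be done
```

The rack with the blue grip hangs on the hanger rod by its snap hook, and I handed the job in at 25.5 s. I pinched the grip across y, brought the rod in level under the hook's nose, and pushed the hook down. The push peaked at about 9.5 N. The gate released at TCP height 248 mm, and the rod seated at about 239.5 mm. I then unloaded the hook, opened the gripper and backed the arm away.

**Last checks:**
- **Hook and gate:** the side picture shows the rod in the crown and the brass gate lying shut below it. I judged this by eye and did not pull on the hook to test it.
- **Position:** the rack hangs upright, near the middle of the rod by my estimate (tool at y = 138 mm, rod middle at about 137.5 mm) and square to it.
- **At rest:** two pictures about 1 s apart differ only by noise, and the wrist force is about 0.
- **Other things:** the empty rack, jar and bottles are within 3 px of where they started in the top view and within 7 px in the side view, where one detection box was wider the second time. The exception is the next point.

**Disagreements:**
- **Dropper bottle:** the last top-view detection was false, because it boxed the stainer. The side view shows the bottle unmoved.
- **Cameras:** early on, the two views disagreed by 4 to 5 mm in y. For the rod, that came from picking its ends on the prong tops. I did not resolve it for the rack and trusted the top view, and the grasp went in cleanly.
- **Empty rack:** the first side picture did not detect it, so its comparison rests on the top view.

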